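# Read a fired test rod on the shrinkage ring gauge

### The job

Take the fired clay rod that waits on the loading ramp of the ring gauge into the track (it can simply be rolled off the ramp), and push it gently endways through the row of shrinking rings until one of them stops it; leave it there, up against that ring. Then slide the pointer on the scale bar level with the ring that stopped it. Leave the two rods in the rack and the other things on the bench where they are.

Things in the scene. Friction and masses are not known exactly. Their poses are not given: they have to be found in the camera images.
- gauge: Ring gauge fixed to the bench: plywood base, steel rings and rails, wooden ramp and rack. Origin on the bench under the middle of ring 1. Its axes: x runs across the track away from the scale bar towards the ramp, y along the track from the rings towards the feed end, z up. All 'gauge' coordinates below are from this origin, mm.
- track_start (a point): Feed end of the track, between the two 10 mm steel rails (axes at gauge x = -13 and 13, z = 30; they run from y = 194 to -150). A rod in the track lies along y over x = 0, its axis at z = 48 to 55, and slides with 1 to 3 N. A wooden strip (x = -35 to -27, y = 22 to 182, top z = 48) flanks the track on the side away from the ramp.
- ring_1 (a point): Centre of the bore of ring 1 (largest, 49 mm), mid-thickness; axes as the gauge. Rings are 10 mm thick, so the entry face is 5 mm towards +y; walls 7 mm; highest top at z = 87. Every rod clears ring 1 by at least 1 mm; one of rings 2, 3, 4 stops it firmly, with nothing giving way: push with about 8 N, then stop.
- ring_2 (a point): the same point of ring 2 (44 mm bore), at gauge y = -42; axes as the gauge
- ring_3 (a point): the same point of ring 3 (39 mm bore), at gauge y = -84; axes as the gauge
- ring_4 (a point): the same point of ring 4 (smallest, 34 mm bore), at gauge y = -126; axes as the gauge
- ramp_seat (a point): Rod seat of the loading ramp, on top of its board (z = 38, gauge x = 24 to 110, y = 22 to 182), under the middle of the waiting rod, which may lie up to 8 mm off along y. Two half-sunk dowels, 3 mm high at x = 54 and 66, hold the rod at x = 60; 1 to 4 N towards -x near its middle rolls it over the dowel, off the board's edge and 8 mm down into the track.
- rack_seat_near (a point): rack seat nearer the rings, on the rack's top (z = 38), under the middle of a waiting rod that lies along gauge y; gauge x = 76, y = -95. The rod's top is at most at z = 87.
- rack_seat_far (a point): the other rack seat, gauge x = 138, y = -95
- pointer_tab (a point): Middle of the top of the aluminium pointer's upright tab, which is 14 mm along the track, 16 mm across it, and stands from z = 48 to 82. Under it a saddle, 20 mm along by 24 mm across, rides on the scale bar (gauge x = -56, bar top z = 42, a scribed line level with each ring). It slides along gauge y with 1 to 2 N and stays where it is left.
- pointer (a joint): pointer travel along -y of the gauge, m: 0 at the feed end, 0.030 level with ring 1, 0.072 with ring 2, 0.114 with ring 3, 0.156 with ring 4, end of travel 0.172
- rod_a: Fired clay test rod, smooth, one of three of the same buff clay: round, straight, 160 mm long, 0.15 to 0.5 kg, brittle: grip or push it with well under 60 N. Diameters lie between 35 and 46 mm, all different; which rod is the thick one is not told. Origin at the rod's middle, y along it. The one on the loading ramp (nearest to ramp_seat) is the job; the other two lie in the rack.
- rod_b: Fired clay test rod, smooth, one of three of the same buff clay: round, straight, 160 mm long, 0.15 to 0.5 kg, brittle: grip or push it with well under 60 N. Diameters lie between 35 and 46 mm, all different; which rod is the thick one is not told. Origin at the rod's middle, y along it. The one on the loading ramp (nearest to ramp_seat) is the job; the other two lie in the rack.
- rod_c: Fired clay test rod, smooth, one of three of the same buff clay: round, straight, 160 mm long, 0.15 to 0.5 kg, brittle: grip or push it with well under 60 N. Diameters lie between 35 and 46 mm, all different; which rod is the thick one is not told. Origin at the rod's middle, y along it. The one on the loading ramp (nearest to ramp_seat) is the job; the other two lie in the rack.
- cone_carton: bystander: small carton 47 x 86 x 31 mm, lying behind the ramp; origin under its centre
- brush: bystander: brush 85 mm long with an orange back, 23 mm high, on the bench at the robot's side of the gauge
- marker_pen: bystander: marker pen 135 mm long, 16 mm thick, lying in front of the gauge
- rib: bystander: flat wooden rib 90 x 40 x 8 mm, lying in front of the gauge
- mug: bystander: pale bisque mug 90 mm high, left of the gauge
- jar: bystander: glaze jar 83 mm high, 67 mm across, behind the gauge

How it is judged:
By the outcome, as a careful person would: the job done as asked, in the order asked, and still so for the second after the job is handed in, with the robot touching nothing.
It also fails if it takes over 61 s, if anything falls off the work surface, if the arm or the gripper's body presses on something with over 40 N, if the wrist force passes 120 N, or if a joint passes its speed limit or range.

### The arm

A 6-joint arm with a two-finger parallel gripper is mounted at the origin on a cart in front of the work surface, level with it; the furniture and walls round the work are solid. World frame = base frame: x ahead of the robot, y to its left, z up, the work surface at z = 0. Lengths are in mm, angles in rad, forces in N, time in s.
With the tool pointing down it reaches from about 325 to 775 mm from the base axis. Payload 9.3 kg.
Tool frame: the origin (TCP) lies midway between the tips of the shut fingers; the grasp point (between the pads) lies 19 mm behind it; z points along the fingers, y is the line along which they close (so a half turn about z gives the same grasp; the last joint's range is limited). The gripper opens to 85 mm and grips with 20 to 120 N. Pads are 22 mm wide; open, the fingers measure 114 mm over their backs; the gripper's body (76 mm by 85 mm) begins 54 mm behind the grasp point. The pads swing forward as they close: fully open they stand 13 mm farther back than shut.
Start: joints at [-1.263, 0.259, 0.021, 1.334, 0, 1.418], TCP at [244.559, -492.633, 231.279] pointing down, gripper open.
Joint ranges: [-3.04, 3.04], [-0.91, 1.82], [-1.04, 1.36], [-1.92, 1.95], [-1.52, 1.45], [-3.14, 3.14]. Speed limits (rad/s): [2.22, 2.22, 2.79, 3.14, 3.14, 3.14].

### API

Orientations are given as a rotation vector (axis times angle).
In Python, from bench import manip gives the robot as it stands. The module is installed in compiled form; this text tells all that it offers. Calls block until the motion is done:
- manip.goto(position, orientation): joint-space move of the TCP to a pose.
- manip.line_to(position, rate=150, orientation=None, stop_force=None): straight line of the TCP; orientation=None keeps the orientation; rate is the mean speed in mm/s. With stop_force (N) it stops when the force on the tool has changed by that much, and returns True; else False.
- manip.move_j(angles): joint-space move.
- manip.move_gripper(opening, effort=None): opening from 0.0 (shut) to 1.0 (fully open); effort is the grip in N (None keeps the last); returns when the fingers have stopped.
- manip.sleep(seconds).
- manip.inverse_kinematics(position, orientation): joint angles nearest the present ones, or None.
- manip.state(): the state.
- manip.get_image(name): name is "scene" or "top" or "wrist"; returns (picture, depth): 384x512x3 uint8, red, green, blue; 384x512 float32, mm along the optical axis (not along the pixel's ray), 0 where there is no reading.
- manip.camera_model(name): a dict with "vertical_fov" (degrees; the focal length in pixels is half the picture's height over the tangent of half this angle, whatever the lens; pixels are square), "cx", "cy" (the principal point, pixels), "origin" and "rotation" of the camera in the world. Camera axes: x right, y down, z forward; pixel columns grow to the right and rows downward; lengths in mm; the calibration is good to about 2 mm. A picture is of the moment at which its call begins: read the wrist's pose just before it. camera_model takes no time and is no camera call; for the wrist camera it gives the pose at the moment of the call.
A pose or a line that the arm cannot do raises manip.PlanningError and nothing moves.
- manip.hand_in(): hands the job in; it is judged then, once.
Trained networks look in the newest picture that a camera, given by its name, has taken for a name from the list of things; names that differ only in an ending like _2 or _b are one class to them, and where a whole thing is asked for, a point or a joint stands for the part that bears it (a point fixed in the world has none). Each returns a list of dicts, best first, with "confidence" (0 to 1); they miss things now and then, are a little off and sometimes report something else, mostly with a low value. They report only what shows in the picture. A call takes as long as a camera call.
- manip.look_for(camera, target): "location" ([x, y, z] in mm, in world coordinates, good to about 4 mm: the middle of the surface that is visible of it).
The state is a dict: "t": time; "joint_positions": joint angles; "joint_velocities": joint speeds; "joint_efforts": joint torques, N m; "tcp_pos": TCP position; "eef_rot": TCP orientation; "ft_force": force on the tool from outside, world axes, zero at the start; "torque": the same for the moment, N m; "finger_gap": opening from 0.0 (shut) to 1.0 (fully open); "gripper_force": force on a finger pad.
Only numpy, scipy, OpenCV 4.12 (cv2) and the standard library are available. Lean on these libraries where they do the work, as an engineer would, in place of code of your own. Each camera call takes 0.05 s, during which the arm holds its last target. There are 200 camera calls.

## Working session

There is one attempt and no reset: what is moved stays moved. The work goes in short steps, each a Python script; the robot and the scene stay as the last script left them, time stands still between calls to the robot, and variables do not carry over. Pictures are saved under pics/ and viewed, at most 10 in all, crops included, and the job is handed in when it is done.

```bash
mkdir -p pics; python3 - <<'E'
from bench import manip
import cv2,numpy as np
for n in ("scene","top"):
    p,d=manip.get_image(n); cv2.imwrite(f"pics/{n}0.png",p[:,:,::-1]); np.save(f"{n}d.npy",d)
    print(n,manip.camera_model(n))
    for t in ("ring_1","ring_2","ring_4","ramp_seat","track_start","rack_seat_near","rack_seat_far","pointer_tab","rod_a"):
        print(t,[(np.round(r["location"]).tolist(),round(r["confidence"],2)) for r in manip.look_for(n,t)][:4])
s=manip.state();print(s["t"],s["eef_rot"],s["finger_gap"])
E
```

```text
scene {'vertical_fov': 50.267796334141245, 'cx': 255.4865010243489, 'cy': 189.52758875104035, 'origin': array([-188.70169135,  831.93137006,  896.50561501]), 'rotation': array([-1.05767624,  2.30118908, -1.14200492])}
ring_1 [([530.0, 48.0, 29.0], 0.77)]
ring_2 [([530.0, 48.0, 29.0], 0.77)]
ring_4 [([530.0, 48.0, 29.0], 0.77)]
ramp_seat [([527.0, 49.0, 29.0], 0.74)]
track_start [([530.0, 46.0, 32.0], 0.84)]
rack_seat_near [([524.0, 42.0, 33.0], 0.64)]
rack_seat_far [([527.0, 50.0, 32.0], 0.63)]
pointer_tab [([520.0, 384.0, 59.0], 0.57), ([527.0, 42.0, 28.0], 0.44)]
rod_a [([647.0, -66.0, 76.0], 0.89), ([581.0, -65.0, 66.0], 0.78)]
top {'vertical_fov': 52.25532971438089, 'cx': 252.0338219704074, 'cy': 196.1767106226942, 'origin': array([ 366.07944359,  129.00768241, 1084.33388725]), 'rotation': array([-2.13381735,  2.07185552, -0.24098126])}
ring_1 [([546.0, 11.0, 20.0], 0.95)]
ring_2 [([546.0, 11.0, 20.0], 0.95)]
ring_4 [([546.0, 11.0, 20.0], 0.95)]
ramp_seat [([549.0, 5.0, 22.0], 0.9)]
track_start [([543.0, 2.0, 20.0], 0.92)]
rack_seat_near [([710.0, 84.0, 32.0], 0.72), ([543.0, 7.0, 24.0], 0.63)]
rack_seat_far [([547.0, 6.0, 17.0], 0.65)]
pointer_tab [([474.0, 40.0, 63.0], 0.54)]
rod_a [([602.0, 113.0, 80.0], 0.85), ([651.0, -76.0, 74.0], 0.73), ([587.0, -82.0, 71.0], 0.64)]
1.0 [ 3.05857662e+00  7.17409481e-01 -3.53180203e-05] 1.0006525387454832
```

```bash
python3 - <<'E'
import cv2
a=cv2.imread("pics/top0.png");cv2.imwrite("pics/top0c.png",cv2.resize(a[50:330,100:474],None,fx=2.13,fy=2.13,interpolation=2))
E
```

```text
(no output)
```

View pics/top0.png

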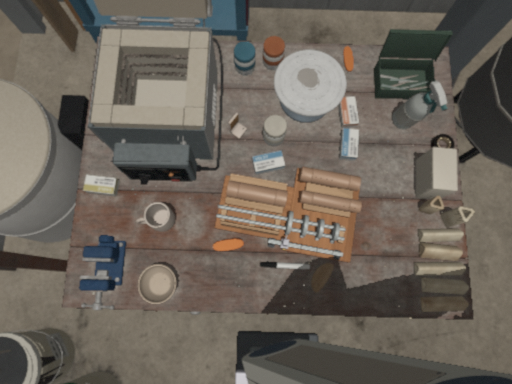

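View pics/scene0.png

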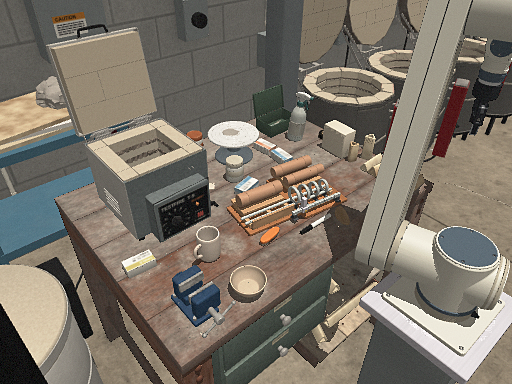

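```bash
cat > h.py <<'E'
from bench import manip
import cv2,numpy as np
from scipy.spatial.transform import Rotation as R
def rv(th): return np.pi*np.array([np.cos(th/2),np.sin(th/2),0])
def shot(cam,fn):
    m=manip.camera_model(cam); p,d=manip.get_image(cam)
    cv2.imwrite(f"pics/{fn}.png",p[:,:,::-1]); np.savez(f"{fn}.npz",d=d,p=p,cx=m["cx"],cy=m["cy"],f=192/np.tan(np.radians(m["vertical_fov"]/2)),o=m["origin"],r=m["rotation"])
def cloud(fn):
    z=np.load(fn+".npz"); d=z["d"]; v,u=np.mgrid[:384,:512]
    P=np.stack([(u-z["cx"])/z["f"]*d,(v-z["cy"])/z["f"]*d,d],-1)
    W=P@R.from_rotvec(z["r"]).as_matrix().T+z["o"]; W[d==0]=np.nan
    return W,z["p"]
E
python3 - <<'E'
from h import *
manip.goto([520,20,330],rv(0))
shot("wrist","w1"); s=manip.state(); print(s["t"],s["tcp_pos"],manip.camera_model("wrist"))
for t in ("rod_a","pointer_tab"):
    print(t,[(np.round(r["location"]).tolist(),round(r["confidence"],2)) for r in manip.look_for("wrist",t)][:4])
E
```

```text
3.1667 [520.0402914   19.28578268 329.78894366] {'vertical_fov': 68.85460965403836, 'cx': 257.42372068069545, 'cy': 190.4751274002147, 'origin': array([599.95468081,  19.85514406, 472.45493191]), 'rotation': array([ 2.05021045, -2.05179595, -0.32662766])}
rod_a [([651.0, -76.0, 77.0], 0.94), ([608.0, 116.0, 84.0], 0.66), ([594.0, -76.0, 72.0], 0.56)]
pointer_tab [([489.0, 40.0, 64.0], 0.63)]
```

View pics/w1.png

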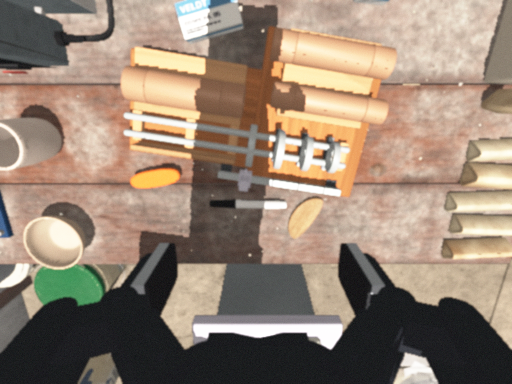

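```bash
python3 - <<'E'
from h import *
from scipy.interpolate import griddata
W,p=cloud("w1")
m=np.isfinite(W[...,0])&(W[...,0]>420)&(W[...,0]<720)&(W[...,1]>-180)&(W[...,1]<230)
P=W[m];C=p[m].astype(float)
X,Y=np.meshgrid(np.arange(700,440,-1.),np.arange(220,-165,-1.),indexing='ij')
H=griddata(P[:,:2],P[:,2],(X,Y),'nearest'); K=griddata(P[:,:2],C,(X,Y),'nearest')
np.savez("ortho.npz",H=H,K=K)
h=cv2.applyColorMap(np.clip(H*2.6,0,255).astype(np.uint8),cv2.COLORMAP_TURBO)
im=np.vstack([K[:,:,::-1].astype(np.uint8),h]); im=cv2.resize(im,None,fx=1.15,fy=1.15)
for k in range(0,260,50): cv2.putText(im,str(700-k),(0,int(k*1.15)+8),0,.35,(255,255,255))
for k in range(20,385,50): cv2.putText(im,str(220-k),(int(k*1.15),10),0,.35,(255,255,255))
cv2.imwrite("pics/ortho.png",im); print(im.shape, np.nanmedian(P[P[:,2]<12][:,2]))
E
```

```text
(598, 443, 3) 0.46348214669194476
```

View pics/ortho.png

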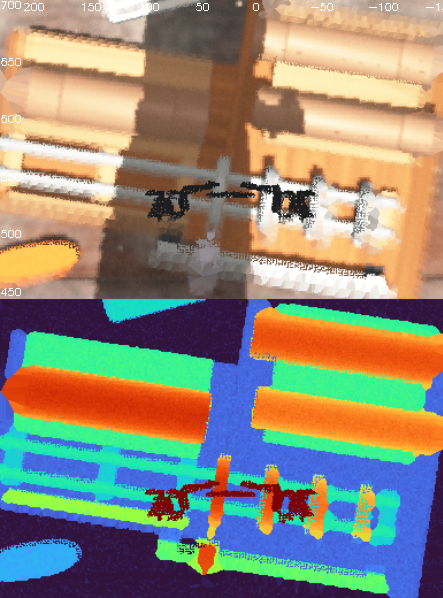

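```bash
python3 - <<'E'
from h import *
from scipy.optimize import minimize
W,p=cloud("w1"); P=W[np.isfinite(W[...,0])]
P=P[(P[:,0]>420)&(P[:,0]<720)&(P[:,1]>-180)&(P[:,1]<230)&(P[:,2]<92)]
def loc(q,A=P):
    c,s=np.cos(q[2]),np.sin(q[2]); d=A[:,:2]-q[:2]; return d@np.array([[c,-s],[s,c]])
def model(x,y):
    z=np.full(x.shape,np.nan)
    rail=(np.abs(np.abs(x)-13)<5)&(y<194)&(y>-150); z[rail]=30+np.sqrt(25-(np.abs(x[rail])-13)**2)
    z[(x>24)&(x<110)&(y>22)&(y<182)]=38
    z[(x>-35)&(x<-27)&(y>22)&(y<182)]=48
    return z
zb=np.median(P[(P[:,2]>12)&(P[:,2]<26),2]); print("base z",zb)
def cost(q):
    g=loc(q); x,y=g.T; s=(x>-42)&(x<118)&(y>10)&(y<194)&~((x>32)&(x<88))  # exclude rod
    x,y,z=x[s],y[s],P[s,2]; m=model(x,y); m=np.where(np.isnan(m),zb,m)
    c=np.minimum(np.abs(z-m),12).mean()
    # rings
    X,Y=g.T; t=(P[:,2]>58)&(np.abs(X)<26)&(Y<15)&(Y>-140)
    k=np.array([0,-42,-84,-126]); e=np.min(np.abs(Y[t][:,None]-k),1)
    return c+np.minimum(e,12).mean()
best=None
for x0 in (525,535,545):
  for y0 in (15,30):
    for th in (0.12,-0.12):
      r=minimize(cost,[x0,y0,th],method="Nelder-Mead",options=dict(initial_simplex=np.array([[x0,y0,th],[x0+8,y0,th],[x0,y0+8,th],[x0,y0,th+.05]]),xatol=.01,fatol=1e-5))
      if best is None or r.fun<best.fun: best=r
q=best.x; print(q,best.fun); np.save("q.npy",q)
X,Y=loc(q).T; Z=P[:,2]
for k in (0,-42,-84,-126):
    s=(abs(Y-k)<14)&(Z>60)&(abs(X)<25); print(k,s.sum(),np.percentile(Y[s],[3,50,97]).round(1),np.percentile(X[s],[2,98]).round(1),np.percentile(Z[s],98).round(1))
s=(X<-40)&(X>-72)&(Z>74); print("tab",s.sum(),np.percentile(X[s],[3,50,97]),np.percentile(Y[s],[3,50,97]),Z[s].max())
s=(X>-75)&(X<-42)&(Z>38)&(Z<46); print("bar",np.percentile(X[s],[3,97]),np.percentile(Y[s],[1,99]))
s=(X>-40)&(X<-20)&(Z>44)&(Z<52); print("strip",np.percentile(X[s],[3,97]),np.percentile(Y[s],[1,99]))
for n,cx,cy in(("ramp",60,102),("near",76,-95),("far",138,-95)):
    s=(abs(X-cx)<28)&(abs(Y-cy)<100)&(Z>55)
    print(n,np.percentile(X[s],[1,50,99]).round(1),np.percentile(Y[s],[1,99]).round(1),np.percentile(Z[s&(abs(X-cx)<8)],[50,95]).round(1))
    for yy in(cy-55,cy+55):
        u=s&(abs(Y-yy)<15); A=np.c_[X[u],np.ones(u.sum())]; b=X[u]**2+Z[u]**2
        sol=np.linalg.lstsq(np.c_[2*X[u],2*Z[u],np.ones(u.sum())],b,rcond=None)[0]; print("  circ x,z,r",sol[:2].round(1),np.sqrt(sol[2]+sol[0]**2+sol[1]**2).round(1))
E
```

```text
base z 12.920358881293197
[ 5.34205768e+02  2.99079124e+01 -1.55281757e-01] 5.646096879804242
0 250 [-5.  -0.3  4.3] [-23.5  24.1] 86.7
-42 246 [-46.8 -41.9 -37.4] [-23.1  24. ] 81.6
-84 235 [-88.6 -83.7 -79.3] [-21.9  22.9] 76.3
-126 193 [-130.4 -125.3 -121.2] [-18.8  18.8] 71.7
tab 110 [-63.07113204 -54.5977886  -47.88341175] [-4.33864082  2.011039    8.40086821] 83.30015286672528
bar [-60.42903271 -50.76684508] [-151.51265127   43.54793889]
strip [-34.5376323  -26.87795761] [-38.15071881 179.67580844]
ramp [38.2 60.9 82.2] [ 19.5 176.3] [85.1 86.6]
  circ x,z,r [60.  63.7] 22.0
  circ x,z,r [59.9 63.7] 22.1
near [59.1 76.1 93.2] [-175.7  -19.4] [74.9 76.5]
  circ x,z,r [76.1 58.6] 17.0
  circ x,z,r [76.  58.8] 16.9
far [118.2 135.4 156.2] [-165.3   -9.1] [79.9 81.5]
  circ x,z,r [138.  61.] 19.5
  circ x,z,r [137.9  61.1] 19.5
```

```bash
cat >> h.py <<'E'
try:
    q=np.load("q.npy")
    def G(x,y,z):
        c,s=np.cos(q[2]),np.sin(q[2]); return [q[0]+c*x-s*y,q[1]+s*x+c*y,z]
    O=rv(q[2])
    def inv(p):
        c,s=np.cos(q[2]),np.sin(q[2]); d=np.array(p[:2])-q[:2]; return [round(v,1) for v in (c*d[0]+s*d[1],-s*d[0]+c*d[1],p[2])]
except FileNotFoundError: pass
E
python3 - <<'E'
from h import *
manip.move_gripper(0.0)
manip.goto(G(112,98,150),O)
print(manip.line_to(G(112,98,54),stop_force=10))
hit=manip.line_to(G(40,98,54),rate=35,stop_force=15)
s=manip.state(); print(hit,inv(s["tcp_pos"]),s["ft_force"],s["t"])
manip.line_to(G(60,98,150))
manip.goto(G(-60,100,330),O)
shot("wrist","w2"); print(manip.state()["t"])
E
```

```text
False
False [np.float64(40.1), np.float64(98.0), np.float64(54.0)] [-0.05065263 -0.74753103 -0.59006785] 11.9333
13.6583
```

View pics/w2.png

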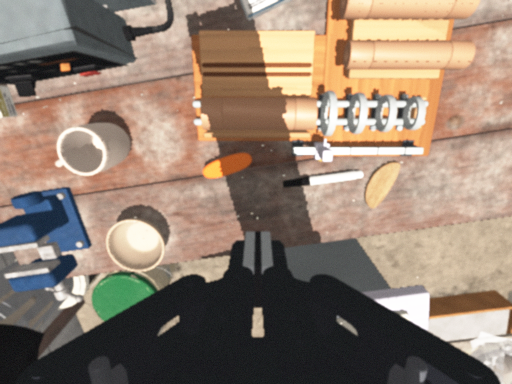

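```bash
python3 - <<'E'
from h import *
manip.goto(G(0,220,150),O)
print(manip.line_to(G(0,220,46),stop_force=10))
hit=manip.line_to(G(0,50,46),rate=25,stop_force=8)
s=manip.state(); print(hit,inv(s["tcp_pos"]),s["ft_force"],s["t"])
manip.sleep(0.3); print(manip.state()["ft_force"])
manip.line_to(G(0,200,46),rate=100)
manip.line_to(G(0,200,150),rate=200)
manip.goto(G(-60,20,330),O)
shot("wrist","w3"); print(manip.state()["t"])
W,p=cloud("w3"); P=W[np.isfinite(W[...,0])]
c,sn=np.cos(q[2]),np.sin(q[2]); d=P[:,:2]-q[:2]; X=d@[c,sn];Y=d@[-sn,c];Z=P[:,2]
k=(abs(X)<12)&(Z>60)&(Z<82)&(Y>-160)&(Y<200)
print("rod/rings hist",[(a,int(((Y[k]>=a)&(Y[k]<a+5)).sum())) for a in range(-150,200,5)])
k=(X<-40)&(X>-72)&(Z>74)&(Z<90)&(Y<100); print("tab",np.percentile(X[k],[3,50,97]),np.percentile(Y[k],[3,50,97]))
E
```

```text
False
True [np.float64(0.0), np.float64(136.0), np.float64(46.0)] [0.8298787  4.52121612 1.77493424] 18.8917
[0.59326866 3.41385579 1.87375812]
21.725
rod/rings hist [(-150, 0), (-145, 0), (-140, 0), (-135, 10), (-130, 63), (-125, 72), (-120, 0), (-115, 0), (-110, 0), (-105, 0), (-100, 0), (-95, 0), (-90, 51), (-85, 69), (-80, 22), (-75, 0), (-70, 0), (-65, 0), (-60, 0), (-55, 0), (-50, 30), (-45, 71), (-40, 73), (-35, 65), (-30, 63), (-25, 70), (-20, 65), (-15, 65), (-10, 53), (-5, 0), (0, 0), (5, 71), (10, 72), (15, 55), (20, 71), (25, 71), (30, 54), (35, 71), (40, 70), (45, 56), (50, 73), (55, 68), (60, 61), (65, 67), (70, 68), (75, 65), (80, 64), (85, 70), (90, 64), (95, 62), (100, 70), (105, 66), (110, 64), (115, 68), (120, 29), (125, 0), (130, 0), (135, 0), (140, 0), (145, 0), (150, 0), (155, 0), (160, 0), (165, 0), (170, 0), (175, 0), (180, 0), (185, 0), (190, 0), (195, 0)]
tab [-62.42363674 -55.15387063 -47.94363432] [-3.64987781  2.15589353  8.99483087]
```

View pics/w3.png

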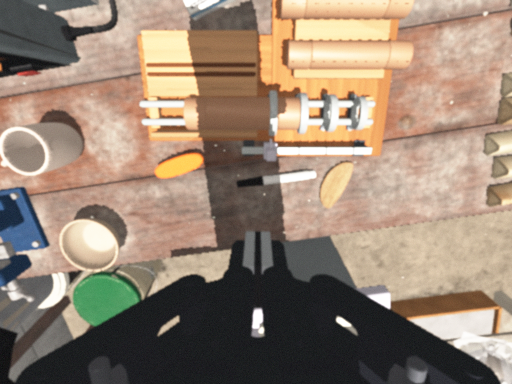

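```bash
python3 - <<'E'
from h import *
manip.goto(G(-56,2.4,160),O)
manip.move_gripper(0.55)
print(manip.line_to(G(-56,2.4,54),rate=100,stop_force=10))
manip.move_gripper(0.0,20); s=manip.state(); print(s["finger_gap"],s["gripper_force"],s["ft_force"])
print(manip.line_to(G(-56,-42,54),rate=40,stop_force=25))
s=manip.state(); print(inv(s["tcp_pos"]),s["ft_force"],s["t"])
manip.move_gripper(0.55)
manip.line_to(G(-56,-42,160))
manip.goto(G(-90,-30,280),O)
shot("wrist","w4"); print(manip.state()["t"])
W,p=cloud("w4"); P=W[np.isfinite(W[...,0])]
c,sn=np.cos(q[2]),np.sin(q[2]); d=P[:,:2]-q[:2]; X=d@[c,sn];Y=d@[-sn,c];Z=P[:,2]
for z in (0,-42,-84,-126):
    k=(abs(Y-z)<14)&(abs(X)<18)&(Z>(68 if z>-50 else 60))&(Z<90); print("ring",z,np.percentile(Y[k],[3,97]))
k=(abs(X)<12)&(Z>60)&(Z<82)&(Y>60)&(Y<200); print("rod end",Y[k].max() if k.any() else None)
k=(X<-40)&(X>-72)&(Z>77)&(Z<90)&(Y<100); print("tab",np.percentile(X[k],[3,50,97]),np.percentile(Y[k],[3,50,97]))
k=(X<-40)&(X>-72)&(Z>44)&(Z<51)&(Y<100); print("saddle",np.percentile(Y[k],[3,50,97]))
i=cv2.imread("pics/w4.png"); cv2.imwrite("pics/w4c.png",cv2.resize(i[60:260,120:450],None,fx=2.4,fy=2.4,interpolation=cv2.INTER_CUBIC))
E
```

```text
False
0.1608956794516512 23.045831322669983 [-1.33160397  0.4199761   5.39228909]Traceback (most recent call last):
  File "<stdin>", line 6, in <module>
bench.PlanningError: the arm cannot follow that straight line within its joint ranges
```

```bash
python3 - <<'E'
from h import *
s=manip.state(); print(s["joint_positions"].round(3) if hasattr(s["joint_positions"],'round') else s["joint_positions"],s["tcp_pos"],s["eef_rot"],s["t"])
for y in (2,0,-5,-10,-20,-30,-42): 
    for z in (54,60,90): print(y,z,np.round(manip.inverse_kinematics(G(-56,y,z),O) if manip.inverse_kinematics(G(-56,y,z),O) is not None else 0,3))
E
```

```text
[-0.089  0.268 -0.452  0.85  -0.    -3.076] [479.50206816  40.91881868  54.42891254] [ 3.13207144e+00 -2.43686390e-01  1.31719463e-03] 24.55
2 54 [-0.09   0.268 -0.453  0.85   0.    -3.077]
2 60 [-0.09   0.261 -0.444  0.866  0.    -3.077]
2 90 [-0.09   0.231 -0.397  0.943  0.    -3.077]
0 54 [-0.095  0.267 -0.454  0.85   0.    -3.081]
0 60 [-0.095  0.261 -0.445  0.865  0.    -3.081]
0 90 [-0.095  0.23  -0.398  0.943  0.    -3.081]
-5 54 [-0.105  0.266 -0.456  0.849  0.    -3.091]
-5 60 [-0.105  0.259 -0.447  0.864  0.    -3.091]
-5 90 [-0.105  0.228 -0.4    0.942  0.    -3.091]
-10 54 [-0.116  0.264 -0.459  0.848  0.    -3.102]
-10 60 [-0.116  0.257 -0.45   0.864  0.    -3.102]
-10 90 [-0.116  0.227 -0.403  0.941  0.    -3.102]
-20 54 [-0.137  0.261 -0.463  0.847  0.    -3.123]
-20 60 [-0.137  0.254 -0.454  0.862  0.    -3.123]
-20 90 [-0.137  0.224 -0.407  0.94   0.    -3.123]
-30 54 [-0.158  0.258 -0.467  0.845  0.     3.139]
-30 60 [-0.158  0.252 -0.458  0.861  0.     3.139]
-30 90 [-0.158  0.221 -0.411  0.939  0.     3.139]
-42 54 [-0.184  0.255 -0.472  0.844  0.     3.113]
-42 60 [-0.184  0.249 -0.462  0.86   0.     3.113]
-42 90 [-0.184  0.218 -0.415  0.938  0.     3.113]
```

```bash
python3 - <<'E'
from h import *
manip.move_gripper(0.55)
manip.line_to(G(-56,2.4,160),rate=200)
j=np.array(manip.state()["joint_positions"]); j[5]+=np.pi; manip.move_j(j)
O2=rv(q[2]+np.pi)
manip.line_to(G(-56,2.4,160),orientation=O2)
print(manip.line_to(G(-56,2.4,54),rate=100,stop_force=10))
manip.move_gripper(0.0,20); s=manip.state(); print(s["finger_gap"],s["gripper_force"],s["ft_force"])
print(manip.line_to(G(-56,-42,54),rate=40,stop_force=25))
s=manip.state(); print(inv(s["tcp_pos"]),s["ft_force"],s["t"])
manip.move_gripper(0.55)
manip.line_to(G(-56,-42,160))
j=np.array(manip.state()["joint_positions"]); j[5]-=2.7; manip.move_j(j); j[5]-=.3
manip.goto(G(-90,-10,300),O)
shot("wrist","w4"); print(manip.state()["t"])
W,p=cloud("w4"); P=W[np.isfinite(W[...,0])]
c,sn=np.cos(q[2]),np.sin(q[2]); d=P[:,:2]-q[:2]; X=d@[c,sn];Y=d@[-sn,c];Z=P[:,2]
for z in (-84,-126):
    k=(abs(Y-z)<14)&(abs(X)<18)&(Z>60)&(Z<90); print("ring",z,np.percentile(Y[k],[3,97]))
k=(abs(X)<12)&(Z>60)&(Z<82)&(Y>60)&(Y<200); print("rod end",Y[k].max() if k.any() else None)
k=(X<-40)&(X>-72)&(Z>77)&(Z<90)&(Y<100); print("tab",np.percentile(X[k],[3,50,97]),np.percentile(Y[k],[3,50,97]))
k=(X<-40)&(X>-72)&(Z>44.5)&(Z<51)&(Y<100); print("saddle",np.percentile(Y[k],[3,50,97]))
i=cv2.imread("pics/w4.png"); cv2.imwrite("pics/w4c.png",cv2.resize(i[60:260,120:450],None,fx=2.4,fy=2.4,interpolation=cv2.INTER_CUBIC))
E
```

```text
False
0.15912661757250973 23.003352284431458 [ 0.41364802 -0.2795867   4.39633881]
False
[np.float64(-55.8), np.float64(-42.1), np.float64(54.4)] [-2.26834041 -0.83867565  5.79602511] 31.4083
35.675
ring -84 [-88.87970836 -79.27911826]
ring -126 [-130.379562   -121.14926337]
rod end 121.9914405442695
tab [-62.44798148 -55.60504804 -48.58161812] [-48.2138366  -41.24187878 -34.53963162]
saddle [-50.12441656 -35.23638404 -32.18142182]
```

View pics/w4c.png

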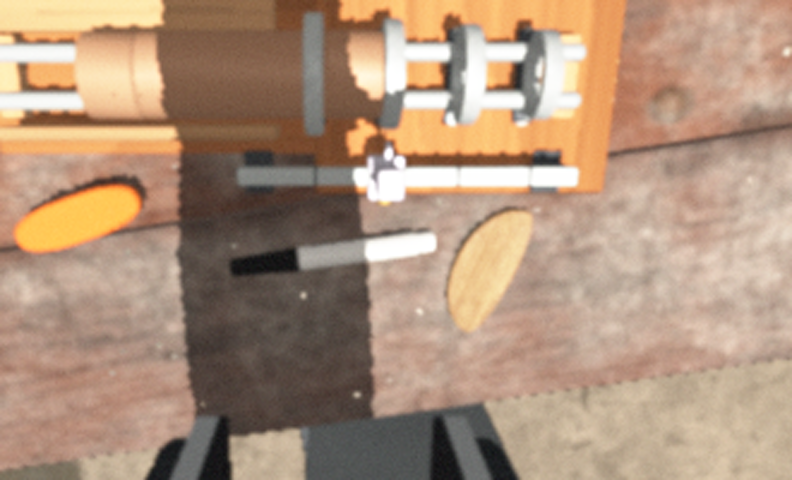

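```bash
python3 -c "
from bench import manip
print(manip.hand_in())"
```

```text
the job is handed in; nothing more can be done
None
```

The rod from the ramp went through ring 1 and was stopped by ring 2; it is resting against ring 2, the pointer is level with it to within about 1 mm, and the job was handed in at about 36 s of the allowed 61 s.

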